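Close the mosaic stone pots from the stack of lids

ROBOT

A 7-joint arm with a two-finger parallel gripper is mounted at the origin on the work surface. World frame = base frame: x ahead of the robot, y to its left, z up, the work surface at z = 0. Lengths are in m, angles in rad, forces in N, time in s.
With the tool pointing down it reaches from about 0.4 to 0.875 m from the base axis. Payload 19.3 kg.
Tool frame: the origin (TCP) lies between the finger pads; the fingertips stand robot.tip_reach ahead of it and the grasp point (between the pads) lies 2 mm behind it (robot.tip_reach is the distance from the TCP to the fingertips, in m); z points along the fingers, y is the line along which they close (so a half turn about z gives the same grasp; the last joint's range is limited). The gripper opens to 85 mm and grips with 20 to 120 N. Pads are 22 mm wide; open, the fingers measure 114 mm over their backs; the gripper's body (76 mm by 85 mm) begins 54 mm behind the grasp point. The pads swing forward as they close: fully open they stand 13 mm farther back than shut.
Start: joints at [1.088, 0.521, -0.036, 1.599, 0.021, 1.021, -0.113], TCP at [0.251, -0.573, 0.248] pointing down, gripper open.
Joint ranges: [-2.91, 2.91], [-0.3, 2.13], [-1.5, 1.42], [0.17, 2.43], [-1.26, 4.41], [0.16, 1.93], [-2.52, 2.52]. Speed limits (rad/s): [1.89, 1.89, 2.39, 2.39, 3.01, 3.01, 3.01].

INTERFACE

Orientations are given as a unit quaternion [w, x, y, z].
In Python, from cell import read_state, eyes, robot gives the robot as it stands. The module is installed in compiled form; this text tells all that it offers.
- The arm moves only by the tool send_rows, never from a script. Its argument "deltas" is a list of rows, each a list of 2 entries, a list of its own where there are three numbers: the shift along the tool's x, y, z each as a share of 25 mm, from -1 to 1, then the turn about the tool's z as a share of 0.1 rad, from -1 to 1. In form: [[[dx, dy, dz], twist], ...]. A call has 1 to 8 rows; each row shifts and turns the commanded pose from where the row before left it, along the tool's axes as they then stand; what a row does not reach is not made up. A row lasts 1/8 s, in which the tool goes at most 62.5 mm and 10.7 degrees, less where a joint would pass 70% of its speed; a pose out of reach is approached as far as the arm can. A call with a number of a shift or a turn outside -1 to 1 is refused whole. A call with a gripper value outside its range is refused whole. "jaw" is the closure, from -1 (fully open) to 1 (shut), so that 0 is half open, set as the call begins (left out, the last holds). The fingers move at their own pace and stop on an object; "newtons" is the grip in N (left out, the last holds). Time passes only in rows, so rows that do not move let the fingers close. It gives the time, the measured TCP pose, the force, the opening and the grip force at its end, in the units of the state.
- read_state(): the state, without advancing time (a new reading comes with each control period).
- eyes.snapshot(name): name is "scene" or "top"; returns (picture, depth): 420x560x3 uint8, red, green, blue; 420x560 float32, m along the optical axis (not along the pixel's ray), 0 where there is no reading.
- eyes.get_calibration(name): a dict with "fx", "fy", "cx", "cy" (pixels), "R" (3x3) and "t" (3): a world point X has camera coordinates R X + t. Camera axes: x right, y down, z forward; pixel columns grow to the right and rows downward; lengths in m; the calibration is good to about 2 mm. A picture is of the moment at which its call begins. get_calibration takes no time and is no camera call.
- robot.finish_job(): hands the job in; it is judged then, once.
The state is a dict: "time": time; "joint_positions": joint angles; "qd": joint speeds; "tau": joint torques, N m; "tcp_pos": TCP position; "ee_rot": TCP orientation; "wrist_force": force on the tool from outside, world axes, zero at the start; "wrist_torque": the same for the moment, N m; "width": finger opening in m; "grip_force": force on a finger pad.
Only numpy, scipy, OpenCV 4.12 (cv2) and the standard library are available. Lean on these libraries where they do the work, as an engineer would, in place of code of your own. Each camera call takes 0.05 s, during which the arm holds its last target. There are 200 camera calls.

TASK

The session is over: close the four pots of mosaic stones. Take the stack of lids apart from the top, one lid at a time, leaving the lids below standing where they are, and put each lid straight onto the pot of its own colour, fully home, before taking the next. Leave the pots upright where they stand, and do not disturb the framed mosaic or the nippers.

Things in the scene. Friction and masses are not known exactly. Their poses are not given: they have to be found in the camera images.
- lid_cream_mid (a point): centre of the sand-yellow (cream) push-in lid, loose, round, 22 mm high in all: a flat-topped disc 68 mm across and 14 mm thick over a tapered plug 8 mm high (53 mm wide at the disc, 44 at its foot). The point is on the axis, half-way up: disc top 11 mm above it, disc underside 3 mm below, plug underside 11 mm below. z: the lid's upward axis. At the start lowest in the stack, standing on the table. 18 to 46 g.
- lid_charcoal_mid (a point): centre of the charcoal-black push-in lid, loose, round, 22 mm high in all: a flat-topped disc 58 mm across and 14 mm thick over a tapered plug 8 mm high (43 mm wide at the disc, 34 at its foot). The point is on the axis, half-way up: disc top 11 mm above it, disc underside 3 mm below, plug underside 11 mm below. z: the lid's upward axis. At the start second from the bottom. 18 to 46 g.
- lid_pink_mid (a point): centre of the pink push-in lid, loose, round, 22 mm high in all: a flat-topped disc 48 mm across and 14 mm thick over a tapered plug 8 mm high (33 mm wide at the disc, 24 at its foot). The point is on the axis, half-way up: disc top 11 mm above it, disc underside 3 mm below, plug underside 11 mm below. z: the lid's upward axis. At the start third from the bottom. 18 to 46 g.
- lid_blue_mid (a point): centre of the deep blue push-in lid, loose, round, 22 mm high in all: a flat-topped disc 38 mm across and 14 mm thick over a tapered plug 8 mm high (23 mm wide at the disc, 14 at its foot). The point is on the axis, half-way up: disc top 11 mm above it, disc underside 3 mm below, plug underside 11 mm below. z: the lid's upward axis. At the start topmost in the stack. 18 to 46 g.
- pot_cream_rim (a point): centre of the open mouth, level with the rim, of the clear round pot filled to 12 mm below it with sand-yellow (cream) stones. It is loose (130 to 430 g), upright on the table, 70 mm high, 66 mm across outside, 60 mm inside the mouth. z: the pot's upward axis. Closed, the cream lid's disc rests flat on the rim, its plug inside with 3.5 mm to spare all round; its centre is then 3 mm above this point.
- pot_charcoal_rim (a point): centre of the open mouth, level with the rim, of the clear round pot filled to 12 mm below it with charcoal-black stones. It is loose (130 to 430 g), upright on the table, 64 mm high, 56 mm across outside, 50 mm inside the mouth. z: the pot's upward axis. Closed, the charcoal lid's disc rests flat on the rim, its plug inside with 3.5 mm to spare all round; its centre is then 3 mm above this point.
- pot_pink_rim (a point): centre of the open mouth, level with the rim, of the clear round pot filled to 12 mm below it with pink stones. It is loose (130 to 430 g), upright on the table, 58 mm high, 46 mm across outside, 40 mm inside the mouth. z: the pot's upward axis. Closed, the pink lid's disc rests flat on the rim, its plug inside with 3.5 mm to spare all round; its centre is then 3 mm above this point.
- pot_blue_rim (a point): centre of the open mouth, level with the rim, of the clear round pot filled to 12 mm below it with deep blue stones. It is loose (130 to 430 g), upright on the table, 52 mm high, 36 mm across outside, 30 mm inside the mouth. z: the pot's upward axis. Closed, the blue lid's disc rests flat on the rim, its plug inside with 3.5 mm to spare all round; its centre is then 3 mm above this point.
- mosaic: unfinished mosaic in a black frame, 150 x 150 mm, 20 mm high, lying flat near the pots; origin at the centre of its underside, x and y along its sides. Not to be disturbed.
- nippers: hand nippers with red grips and dark steel jaws, about 155 x 55 x 20 mm, lying flat; x along its length towards the jaws, origin at about the middle of its underside. Not to be disturbed.
There are look-alikes about, which are no part of the job. What is meant by the part that bears lid_charcoal_mid is not red or turquoise, and is the smaller of those in its own colour.

How it is judged:
On the way, in this order (a step that is already met when the one before it is completed fails the run):
1. the blue lid is home on its pot and let go (horizontal distance between lid_blue_mid and pot_blue_rim below 0.008 m and z of lid_blue_mid in the frame of pot_blue_rim between 0 and 0.0055 m and angle between the z axis of lid_blue_mid and the z axis of pot_blue_rim, either way round below 0.06 rad and angle between each of lid_blue_mid, pot_blue_rim's own z axis and vertical below 0.1 rad and contact force between lid_blue and the fingers below 0.1 N), for 0.2 s.
2. the pink lid is home on its pot and let go (horizontal distance between lid_pink_mid and pot_pink_rim below 0.008 m and z of lid_pink_mid in the frame of pot_pink_rim between 0 and 0.0055 m and angle between the z axis of lid_pink_mid and the z axis of pot_pink_rim, either way round below 0.06 rad and angle between each of lid_pink_mid, pot_pink_rim's own z axis and vertical below 0.1 rad and contact force between lid_pink and the fingers below 0.1 N), for 0.2 s.
3. the charcoal lid is home on its pot and let go (horizontal distance between lid_charcoal_mid and pot_charcoal_rim below 0.008 m and z of lid_charcoal_mid in the frame of pot_charcoal_rim between 0 and 0.0055 m and angle between the z axis of lid_charcoal_mid and the z axis of pot_charcoal_rim, either way round below 0.06 rad and angle between each of lid_charcoal_mid, pot_charcoal_rim's own z axis and vertical below 0.1 rad and contact force between lid_charcoal and the fingers below 0.1 N), for 0.2 s.
4. the cream lid is home on its pot and let go (horizontal distance between lid_cream_mid and pot_cream_rim below 0.008 m and z of lid_cream_mid in the frame of pot_cream_rim between 0 and 0.0055 m and angle between the z axis of lid_cream_mid and the z axis of pot_cream_rim, either way round below 0.06 rad and angle between each of lid_cream_mid, pot_cream_rim's own z axis and vertical below 0.1 rad and contact force between lid_cream and the fingers below 0.1 N), for 0.2 s.
At the end, for the whole second after the job is handed in: Each of the four lids sits on the pot of its own colour: centred within 8 mm, disc flat on the rim (within 2.5 mm of its closed height and 3.5 degrees of the rim), every pot upright within about 6 degrees and within 4 cm of where it stood, all at rest and let go (horizontal distance between lid_cream_mid and pot_cream_rim below 0.008 m and z of lid_cream_mid in the frame of pot_cream_rim between 0 and 0.0055 m and angle between the z axis of lid_cream_mid and the z axis of pot_cream_rim, either way round below 0.06 rad and angle between each of lid_cream_mid, pot_cream_rim, lid_charcoal_mid, pot_charcoal_rim, lid_pink_mid, pot_pink_rim, lid_blue_mid, pot_blue_rim's own z axis and vertical below 0.1 rad and distance of each of pot_cream_rim, pot_charcoal_rim, pot_pink_rim, pot_blue_rim from where it was at the start of the episode below 0.04 m and linear speed of each of lid_cream, pot_cream, lid_charcoal, pot_charcoal, lid_pink, pot_pink, lid_blue, pot_blue below 0.02 m/s and horizontal distance between lid_charcoal_mid and pot_charcoal_rim below 0.008 m and z of lid_charcoal_mid in the frame of pot_charcoal_rim between 0 and 0.0055 m and angle between the z axis of lid_charcoal_mid and the z axis of pot_charcoal_rim, either way round below 0.06 rad and horizontal distance between lid_pink_mid and pot_pink_rim below 0.008 m and z of lid_pink_mid in the frame of pot_pink_rim between 0 and 0.0055 m and angle between the z axis of lid_pink_mid and the z axis of pot_pink_rim, either way round below 0.06 rad and horizontal distance between lid_blue_mid and pot_blue_rim below 0.008 m and z of lid_blue_mid in the frame of pot_blue_rim between 0 and 0.0055 m and angle between the z axis of lid_blue_mid and the z axis of pot_blue_rim, either way round below 0.06 rad); the robot touches nothing.
It fails at once if a lid still in the stack is shifted by more than 2 cm before the blue lid, which lay above it, is over its pot (horizontal distance between lid_blue_mid and pot_blue_rim above 0.03 m and distance of any of lid_pink_mid, lid_charcoal_mid, lid_cream_mid from where it was at the start of the episode above 0.02 m).
It fails at once if a lid still in the stack is shifted by more than 2 cm before the pink lid, which lay above it, is over its pot (horizontal distance between lid_pink_mid and pot_pink_rim above 0.03 m and distance of any of lid_charcoal_mid, lid_cream_mid from where it was at the start of the episode above 0.02 m).
It fails at once if a lid still in the stack is shifted by more than 2 cm before the charcoal lid, which lay above it, is over its pot (horizontal distance between lid_charcoal_mid and pot_charcoal_rim above 0.03 m and distance of lid_cream_mid from where it was at the start of the episode above 0.02 m).
It fails at once if a pot is tipped by more than 20 degrees or shoved more than 6 cm (angle between any of pot_cream_rim, pot_charcoal_rim, pot_pink_rim, pot_blue_rim's own z axis and vertical above 0.35 rad or distance of any of pot_cream_rim, pot_charcoal_rim, pot_pink_rim, pot_blue_rim from where it was at the start of the episode above 0.06 m).
It fails at once if the mosaic or the nippers are shifted more than 2 cm (distance of any of mosaic, nippers from where it was at the start of the episode above 0.02 m).
It also fails if it takes over 83 s, if anything falls off the work surface, if the arm or the gripper's body presses on something with over 40 N, if the wrist force passes 120 N, or if a joint passes its speed limit or range.

## Working session

There is one attempt and no reset: what is moved stays moved. The work goes in short steps, Python scripts to look and compute and a tool call to move; the robot and the scene stay as the last step left them, time stands still between calls to the robot, and variables do not carry over. Pictures are saved under pics/ and viewed, at most 14 in all, crops included, and the job is handed in when it is done.

Besides the shell and the picture viewer there is one more tool, called after ">>>" as name(argument=value, ...) on one line, values as JSON. send_rows: Moves the arm, as the interface text tells. Its arguments: {"type":"object","properties":{"deltas":{"type":"array","items":{"type":"array"}},"jaw":{"type":"number"},"newtons":{"type":"number"}},"required":["deltas"]}

```bash
mkdir -p pics; cat > h.py <<'E'
import numpy as np, cv2
from cell import read_state, eyes, robot
E
python3 - <<'E'
from h import *
s=read_state();print({k:np.round(v,3).tolist() for k,v in s.items()}, robot.tip_reach)
for n in("scene","top"):
    p,d=eyes.snapshot(n);np.savez(f"pics/{n}0.npz",p=p,d=d);cv2.imwrite(f"pics/{n}0.png",p[:,:,::-1])
    c=eyes.get_calibration(n);print(n,c["fx"],c["cx"],c["cy"],np.round(c["R"],3).tolist(),np.round(c["t"],3), (-c["R"].T@c["t"]).round(3))
E
```

```text
{'time': 0.0, 'joint_positions': [1.088, 0.522, -0.036, 1.6, 0.021, 1.021, -0.113], 'qd': [-0.0, -0.001, 0.001, 0.0, 0.001, -0.002, -0.001], 'tau': [-0.0, -92.711, 1.979, -36.993, 0.018, 0.008, -0.0], 'tcp_pos': [0.251, -0.572, 0.248], 'ee_rot': [-0.001, 0.979, 0.205, -0.0], 'wrist_force': [0.128, -0.064, -0.186], 'wrist_torque': [0.025, 0.048, -0.024], 'grip_force': 0.0, 'width': 0.085} 0.017
scene 486.8259518512474 286.04499810007695 217.11692667258916 [[-0.012, 1.0, -0.004], [0.839, 0.008, -0.544], [-0.544, -0.01, -0.839]] [ 0.013 -0.38   1.277] [1.014 0.002 0.864]
top 524.8310254868122 285.13551985543904 210.0838964522595 [[-0.012, -1.0, 0.002], [-0.998, 0.012, -0.064], [0.064, -0.003, -0.998]] [0.007 0.52  1.102] [0.449 0.004 1.133]
```

View pics/scene0.png

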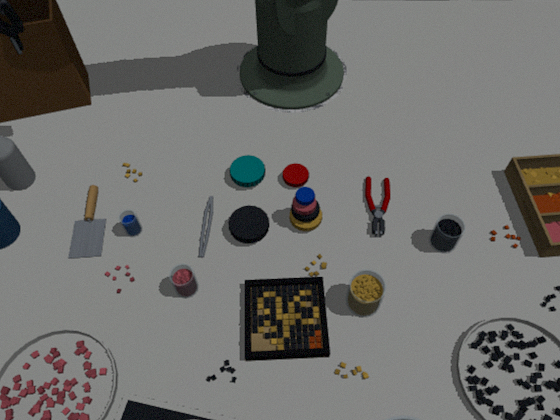

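View pics/top0.png

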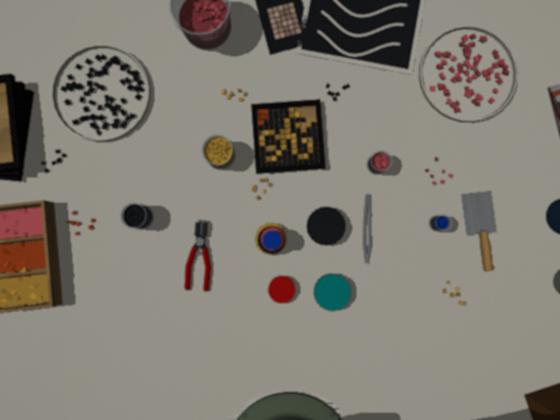

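The top view shows the stack at about (271,240). The pots are cream (220,152), charcoal (137,215), pink (380,162) and blue (441,223). The large black disc at (326,226) and the red and turquoise discs are look-alikes. Next I measure with depth.

```bash
cat >> h.py <<'E'
def cloud(n,d):
    c=eyes.get_calibration(n);v,u=np.mgrid[0:420,0:560]
    X=np.stack([(u-c["cx"])/c["fx"]*d,(v-c["cy"])/c["fy"]*d,d],-1)-np.array(c["t"])
    return X@np.array(c["R"])
def ray(n,u,v,z):
    c=eyes.get_calibration(n);R=np.array(c["R"]);o=-R.T@c["t"]
    w=R.T@np.array([(u-c["cx"])/c["fx"],(v-c["cy"])/c["fy"],1]);return o+w*(z-o[2])/w[2]
def mask(p,col):
    h=cv2.cvtColor(p,cv2.COLOR_RGB2HSV).astype(int);H,S,V=h[...,0],h[...,1],h[...,2]
    return {"blue":(H>105)&(H<130)&(S>130),"pink":((H>165)|(H<6))&(S>70)&(S<190),
     "cream":(H>14)&(H<32)&(S>90),"charcoal":(V<70)}[col]
E
python3 - <<'E'
from h import *
R={"top":dict(blue=(441,223),pink=(380,162),charcoal=(137,215),cream=(220,152),stack=(271,240)),
"scene":dict(blue=(130,224),pink=(183,281),charcoal=(446,233),cream=(366,291),stack=(306,210))}
for n in R:
    f=np.load(f"pics/{n}0.npz");p,d=f["p"],f["d"];P=cloud(n,d)
    for k,(u,v) in R[n].items():
        sl=np.s_[v-26:v+27,u-26:u+27];q=P[sl].reshape(-1,3);dd=d[sl].ravel()
        z=q[dd>0,2];print(n,k,"nodepth",(dd==0).sum(),"zhist5mm",np.histogram(z,np.arange(-.01,.1,.005))[0])
        if k!="stack":
            m=np.zeros((420,560),bool);m[sl]=mask(p,k)[sl];vv,uu=np.nonzero(m)
            print("  mask",m.sum(),uu.min(),uu.max(),vv.min(),vv.max(),"z med",np.median(P[m][:,2]).round(4))
im=[]
for n in R:
    p=np.load(f"pics/{n}0.npz")["p"]
    im.append(np.hstack([cv2.resize(p[v-26:v+26,u-26:u+26],(156,156),interpolation=0) for u,v in R[n].values()]))
cv2.imwrite("pics/crops.png",np.vstack(im)[:,:,::-1])
E
```

```text
top blue nodepth 9 zhist5mm [  12  824 1557   83    8    9   12   11   15   92   74   31   68    4
    0    0    0    0    0    0    0]
  mask 122 436 447 217 228 z med 0.0402
top pink nodepth 10 zhist5mm [  13  876 1383   50   10    9   10   10    9   22  136  134   39   74
   24    0    0    0    0    0    0]
  mask 249 372 389 153 170 z med 0.0451
top charcoal nodepth 12 zhist5mm [  18  866 1130   40   13   19   12   18   16   14   17  182  255   61
   94   42    0    0    0    0    0]
  mask 603 123 153 204 228 z med 0.0505
top cream nodepth 11 zhist5mm [  19  772 1018   36   13   14   14   12    8   13   15   17  157  428
   99   91   71    1    0    0    0]
  mask 666 204 232 137 166 z med 0.0568
top stack nodepth 10 zhist5mm [  12  826 1131   29    1   27  147   18    0    3  108   62    1    0
   36  111    2    0   18  232   35]
scene blue nodepth 10 zhist5mm [   2 1286 1058   30   25   21   27   34   28   89   75   57   67    0
    0    0    0    0    0    0    0]
  mask 154 122 138 215 234 z med 0.0391
scene pink nodepth 10 zhist5mm [   3 1109  932   42   25   34   29   28   26   34  179  160   72  125
    1    0    0    0    0    0    0]
  mask 244 173 192 269 295 z med 0.0448
scene charcoal nodepth 14 zhist5mm [  2 983 789  39  41  38  39  38  48  35  51 189 253  86 143  21   0   0
   0   0   0]
  mask 792 429 461 219 251 z med 0.0484
scene cream nodepth 7 zhist5mm [  0 776 551  43  33  36  40  31  43  43  42  39 263 510 116 168  68   0
   0   0   0]
  mask 720 349 382 275 314 z med 0.0562
scene stack nodepth 11 zhist5mm [  1 954 693  20  56  95 200   6  34  32 151  17  10  34  84 113   2  27
  39 217  13]
```

View pics/crops.png

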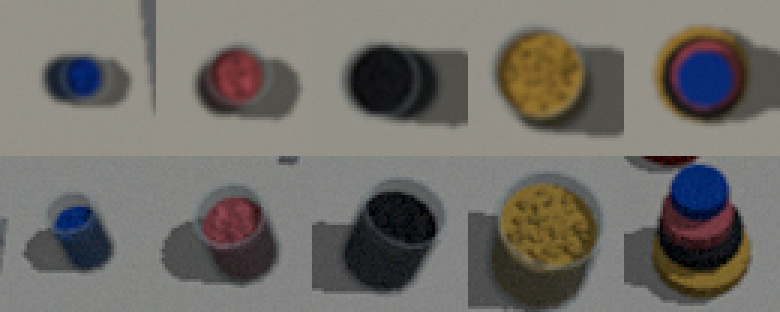

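```bash
cat >> h.py <<'E'
from scipy.optimize import least_squares
POT=dict(blue=(.052,.018,.015),pink=(.058,.023,.020),charcoal=(.064,.028,.025),cream=(.070,.033,.030))
def circ(q,r):
    f=least_squares(lambda c:np.hypot(*(q-c).T)-r,q.mean(0),loss="soft_l1",f_scale=.001);return f.x,np.abs(f.fun).mean()
def pot(n,P,k,g):
    h,ro,ri=POT[k];near=np.hypot(P[...,0]-g[0],P[...,1]-g[1])<ro+.012
    q=P[near&(abs(P[...,2]-h)<.003)][:,:2]
    c,e=circ(q,(ro+ri)/2);return c,len(q),e
def lidtop(P,k,z,g,R):
    near=np.hypot(P[...,0]-g[0],P[...,1]-g[1])<R
    q=P[near&(abs(P[...,2]-z)<.004)];(x,y),r=cv2.minEnclosingCircle(q[:,:2].astype(np.float32));return np.round([x,y,r,q[:,2].mean()],4),q[:,:2].mean(0).round(4)
E
python3 - <<'E'
from h import *
R=dict(blue=(441,223),pink=(380,162),charcoal=(137,215),cream=(220,152))
for n in("top","scene"):
    f=np.load(f"pics/{n}0.npz");P=cloud(n,f["d"])
    for k,(u,v) in R.items():
        g=ray("top",u,v,POT[k][0]-.012);c,m,e=pot(n,P,k,g);print(n,k,c.round(4),m,e.round(4),g.round(3))
    g=ray("top",271,240,.088)
    for k,z in zip(("blue","pink","charcoal","cream"),(.087,.065,.043,.021)): print(n,k,*lidtop(P,k,z,g,.04))
    P2=P[np.hypot(P[...,0]-.5,P[...,1]-.1)<.05];print("table z",np.median(P2[:,2]))
E
```

```text
top blue [ 0.4889 -0.3252] 74 0.0009 [ 0.488 -0.324  0.04 ]
top pink [ 0.618  -0.1989] 89 0.0009 [ 0.617 -0.198  0.046]
top charcoal [0.5101 0.3108] 118 0.0008 [0.512 0.306 0.052]
top cream [0.6424 0.1389] 142 0.0009 [0.64  0.134 0.058]
top blue [0.4566 0.0291 0.0193 0.0877] [0.4565 0.0283]
top pink [0.4588 0.0275 0.0243 0.066 ] [0.4632 0.0245]
top charcoal [0.457  0.0301 0.0291 0.0441] [0.4512 0.0359]
top cream [0.4603 0.0319 0.0342 0.022 ] [0.4688 0.0355]
table z 0.0005394033056787097
scene blue [ 0.4886 -0.3233] 87 0.0011 [ 0.488 -0.324  0.04 ]
scene pink [ 0.618  -0.1972] 126 0.0009 [ 0.617 -0.198  0.046]
scene charcoal [0.5107 0.3124] 142 0.001 [0.512 0.306 0.052]
scene cream [0.6427 0.1404] 193 0.0009 [0.64  0.134 0.058]
scene blue [0.4569 0.0303 0.0197 0.0874] [0.4575 0.0302]
scene pink [0.4594 0.0292 0.0242 0.0652] [0.4697 0.0281]
scene charcoal [0.4582 0.0323 0.029  0.0431] [0.4717 0.0355]
scene cream [0.4605 0.0339 0.0342 0.0213] [0.4776 0.0348]
table z -0.0002845694801025072
```

>>> send_rows(deltas=[[[0,-1,0],0.8],[[0,-1,0],0.8],[[0,-1,0],0.8],[[0,-1,0],0.8],[[0.3,-1,0],0.934],[[0.5,-1,0],0],[[0.5,-1,0],0],[[0.5,-1,0],0]], jaw=0.1)

```text
time: 1.1
tcp_pos: [0.2649, -0.3756, 0.2482]
ee_rot: [-0.0, 1.0, -0.0, -0.0]
wrist_force: [0.5, 0.2, 0.6]
width: 0.0384
grip_force: 0.0
```

>>> send_rows(deltas=[[[0.8,-1,0],0],[[0.8,-1,0],0],[[0.8,-1,0],0],[[0.8,-1,0],0],[[0.8,-1,0],0],[[0.8,-1,0],0],[[0.8,-1,0],0],[[0.8,-1,0],0]])

```text
time: 2.1
tcp_pos: [0.4253, -0.1758, 0.2482]
ee_rot: [-0.0, 1.0, -0.0, -0.0]
wrist_force: [0.5, -0.4, 0.3]
width: 0.0385
grip_force: 0.0
```

```bash
python3 - <<'E'
from h import *
s=read_state();t=s["tcp_pos"];print(s["time"],t,s["ee_rot"],s["width"],robot.tip_reach)
for n in("scene","top"):
    p,d=eyes.snapshot(n);P=cloud(n,d)
    m=(abs(P[...,0]-t[0])<.06)&(abs(P[...,1]-t[1])<.07)&(P[...,2]>.15)&(d>0)
    q=P[m];print(n,len(q),np.sort(q[:,2])[:10].round(4))
    for sgn in(-1,1):
        w=q[(sgn*(q[:,1]-t[1])>.0)];w=w[w[:,2]<t[2]+.03];print(len(w),np.percentile(w[:,2],[0,2,10]).round(4),w[w[:,2]<np.percentile(w[:,2],10)].mean(0).round(4))
E
```

```text
2.1 [ 0.42527207 -0.17579808  0.24821222] [-7.74065291e-06  9.99999952e-01 -2.91459822e-04 -1.00430669e-04] 0.038461527680223234 0.017
scene 7801 [0.2337 0.2338 0.2345 0.2347 0.235  0.2353 0.2353 0.2354 0.2354 0.2359]
203 [0.2338 0.2359 0.2407] [ 0.4281 -0.1961  0.2381]
166 [0.2337 0.2354 0.2408] [ 0.4338 -0.1513  0.2376]
top 16752 [0.2344 0.2522 0.2533 0.2545 0.2762 0.2799 0.28   0.2806 0.2816 0.2818]Traceback (most recent call last):
  File "<stdin>", line 8, in <module>
    return _quantile_unchecked(
        a, q, axis, out, overwrite_input, method, keepdims, weights)
    return _ureduce(a,
                    func=_quantile_ureduce_func,
    ...<5 lines>...
                    overwrite_input=overwrite_input,
                    method=method)
    r = func(a, **kwargs)
    result = _quantile(arr,
                       quantiles=q,
    ...<2 lines>...
                       out=out,
                       weights=wgt)
    slices_having_nans = np.isnan(arr[-1, ...])
                                  ~~~^^^^^^^^^
IndexError: index -1 is out of bounds for axis 0 with size 0
```

>>> send_rows(deltas=[[[0.157,-1,0],0],[[0.157,-1,0],0],[[0.157,-1,0.4],0],[[0.157,-1,0.6],0],[[0.157,-1,0.8],0],[[0.157,-1,0.8],0],[[0.157,-1,0.8],0],[[0.157,-1,0.6],0]], jaw=-0.4, newtons=25)

```text
time: 3.2
tcp_pos: [0.456, 0.0234, 0.1474]
ee_rot: [0.0, 1.0, -0.001, -0.0]
wrist_force: [0.8, -0.1, 0.6]
width: 0.0596
grip_force: 0.0
```

>>> send_rows(deltas=[[[0,-0.16,0],0],[[0,0,0],0]])

```text
time: 3.45
tcp_pos: [0.4562, 0.0266, 0.1485]
ee_rot: [0.0, 1.0, -0.0, -0.0]
wrist_force: [-1.1, -0.2, -0.3]
width: 0.0596
grip_force: 0.0
```

>>> send_rows(deltas=[[[0.02,-0.1,0.6],0],[[0,0,0.6],0],[[0,0,0.6],0],[[0,0,0.4],0],[[0,0,0.18],0],[[0,0,0],0]])

```text
time: 4.2
tcp_pos: [0.4567, 0.0298, 0.0886]
ee_rot: [0.0, 1.0, -0.0, -0.0]
wrist_force: [-0.0, 0.2, 0.2]
width: 0.0596
grip_force: 0.0
```

>>> send_rows(deltas=[[[0,0.03,0],0],[[0,0,0],0],[[0,0,0],0],[[0,0,0],0]], jaw=1, newtons=25)

```text
time: 4.7
tcp_pos: [0.4571, 0.0291, 0.0892]
ee_rot: [-0.0, 1.0, -0.0, 0.0]
wrist_force: [-0.3, 0.7, 6.7]
width: 0.0368
grip_force: 24.8
```

>>> send_rows(deltas=[[[0,0,-0.3],0],[[0,0,-0.7],0],[[0,0,-1],0],[[0,0,0],0]])

```text
time: 5.2
tcp_pos: [0.4576, 0.0291, 0.1405]
ee_rot: [-0.0, 1.0, -0.0, 0.001]
wrist_force: [0.0, 0.4, 0.5]
width: 0.0373
grip_force: 25.1
```

```bash
cat >> h.py <<'E'
def look(col,R,tops,nm):
    s=read_state();t=s["tcp_pos"];print("t",s["time"],"tcp",t.round(4),"w",s["width"].round(4) if hasattr(s["width"],"round") else s["width"],s["grip_force"])
    for n in("top","scene"):
        p,d=eyes.snapshot(n);P=cloud(n,d);cv2.imwrite(f"pics/{nm}_{n}.png",p[:,:,::-1])
        m=(abs(P[...,0]-t[0])<.06)&(abs(P[...,1]-t[1])<.06)&(P[...,2]>t[2]-.04)&(P[...,2]<t[2]+.01)&mask(p,col)
        q=P[m]
        if len(q): print(n,"held",len(q),"min",q.min(0).round(4),"max",q.max(0).round(4),"xmid z",np.median(q[:,2]).round(4),"front x 98%",np.percentile(q[:,0],98).round(4))
        for k,z in tops.items():
            try: print(n,k,lidtop(P,k,z,(.4585,.030),.045)[0])
            except Exception as e: print(n,k,"none")
E
python3 - <<'E'
from h import *
look("blue",.019,dict(pink=.066,charcoal=.044,cream=.022),"a")
p=cv2.imread("pics/a_scene.png");cv2.imwrite("pics/a_c.png",cv2.resize(p[130:270,220:400],None,fx=3,fy=3))
E
```

```text
t 5.2 tcp [0.4576 0.0291 0.1405] w 0.03729102433134186 25.09886920452118
top pink [ 0.  0.  0. nan]
top charcoal [ 0.  0.  0. nan]
top cream [ 0.  0.  0. nan]
scene held 305 min [ 0.4375 -0.0016  0.1258] max [0.4757 0.0565 0.1495] xmid z 0.1376 front x 98% 0.4746
scene pink [0.4593 0.03   0.0253 0.0656]
scene charcoal [0.4588 0.0328 0.0294 0.0435]
scene cream [0.4609 0.0342 0.0341 0.0215]h.py:24: RuntimeWarning: Mean of empty slice.
  q=P[near&(abs(P[...,2]-z)<.004)];(x,y),r=cv2.minEnclosingCircle(q[:,:2].astype(np.float32));return np.round([x,y,r,q[:,2].mean()],4),q[:,:2].mean(0).round(4)
  ret = ret.dtype.type(ret / rcount)
  ret = um.true_divide(
```

View pics/a_c.png

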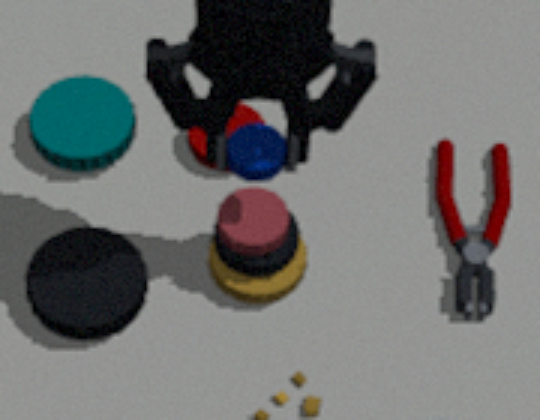

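>>> send_rows(deltas=[[[0.08,0.885,0],0],[[0.08,0.885,0],0],[[0.08,0.885,0],0],[[0.08,0.885,0],0],[[0.08,0.885,0],0],[[0.08,0.885,0],0],[[0.08,0.885,0],0],[[0.08,0.885,0],0]])

```text
time: 6.3
tcp_pos: [0.4723, -0.1486, 0.138]
ee_rot: [-0.0, 1.0, -0.0, -0.001]
wrist_force: [0.7, 0.1, -0.8]
width: 0.037
grip_force: 25.1
```

>>> send_rows(deltas=[[[0.08,0.885,0],0],[[0.08,0.885,0],0],[[0.08,0.885,0],0],[[0.08,0.885,0],0],[[0.08,0.885,0],0],[[0.08,0.885,0.4],0],[[0.08,0.885,0.5],0],[[0.08,0.885,0.5],0]])

```text
time: 7.3
tcp_pos: [0.4884, -0.3261, 0.1023]
ee_rot: [-0.0, 1.0, -0.0, -0.0]
wrist_force: [0.1, -0.4, 0.4]
width: 0.0369
grip_force: 25.1
```

>>> send_rows(deltas=[[[0,0,0],0],[[0,0,0],0]])

```text
time: 7.55
tcp_pos: [0.4886, -0.3246, 0.1034]
ee_rot: [-0.0, 1.0, -0.0, -0.0]
wrist_force: [-1.7, 0.2, 0.0]
width: 0.0367
grip_force: 25.1
```

```bash
python3 - <<'E'
from h import *
look("blue",.019,{},"b")
p=cv2.imread("pics/b_scene.png");cv2.imwrite("pics/b_c.png",cv2.resize(p[150:270,60:200],None,fx=4,fy=4))
E
```

```text
t 7.55 tcp [ 0.4886 -0.3246  0.1034] w 0.03667033477422396 25.148047506809235
top held 11 min [ 0.4718 -0.3286  0.0969] max [ 0.478  -0.3006  0.1027] xmid z 0.1021 front x 98% 0.4776
scene held 262 min [ 0.4698 -0.3542  0.0936] max [ 0.507  -0.2921  0.1131] xmid z 0.102 front x 98% 0.5061
```

View pics/b_c.png

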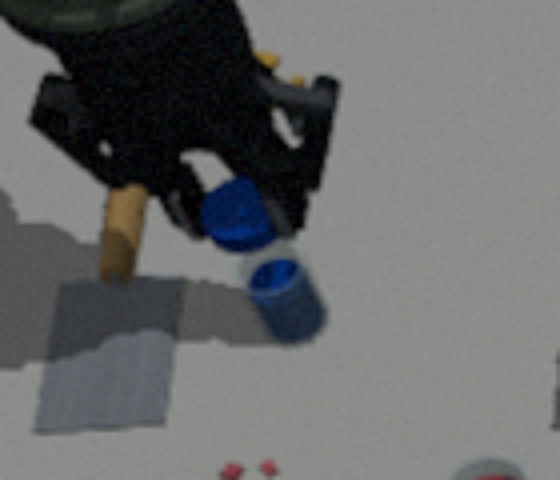

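>>> send_rows(deltas=[[[0.04,0,0.4],0],[[0,0,0.4],0],[[0,0,0.3],0],[[0,0,0.2],0],[[0,0,0.07],0],[[0,0,0],0]])

```text
time: 8.4
tcp_pos: [0.4896, -0.325, 0.0696]
ee_rot: [-0.0, 1.0, -0.0, 0.0]
wrist_force: [0.0, 0.1, -0.2]
width: 0.0368
grip_force: 25.1
```

>>> send_rows(deltas=[[[0,0,0.06],0],[[0,0,0.05],0],[[0,0,0],0]])

```text
time: 8.78
tcp_pos: [0.4899, -0.3252, 0.0673]
ee_rot: [0.0, 1.0, -0.0, 0.0]
wrist_force: [-0.8, 0.0, 8.5]
width: 0.037
grip_force: 25.9
```

>>> send_rows(deltas=[[[0,0,0],0],[[0,0,0],0],[[0,0,-0.3],0],[[0,0,-0.8],0],[[0,0,-1],0],[[0,0,-1],0],[[0,-0.5,-0.4],0],[[0,-1,0],0]], jaw=-0.4)

```text
time: 9.78
tcp_pos: [0.4896, -0.287, 0.1548]
ee_rot: [0.0, 1.0, -0.001, 0.0]
wrist_force: [0.8, -0.1, 0.1]
width: 0.0596
grip_force: 0.0
```

```bash
cat >> h.py <<'E'
def home(k,g,nm,top):
    R=POT[k][1]+.001
    for n in("top","scene"):
        p,d=eyes.snapshot(n);P=cloud(n,d);cv2.imwrite(f"pics/{nm}_{n}.png",p[:,:,::-1])
        q=P[(np.hypot(P[...,0]-g[0],P[...,1]-g[1])<R+.012)&(P[...,2]>.025)&(P[...,2]<.12)]
        zt=POT[k][0]+.014;t=q[abs(q[:,2]-zt)<.006]
        A=np.c_[t[:,:2]-t[:,:2].mean(0),np.ones(len(t))];f=np.linalg.lstsq(A,t[:,2],rcond=None)[0]
        print(n,k,"top z",f[2].round(4),"want",zt,"tilt",f[:2].round(3),"circle",[np.round(v,4) for v in cv2.minEnclosingCircle(t[:,:2].astype(np.float32))],"pot was",g,"zmax",q[:,2].max().round(4))
        for kk,z in top.items():
            try: print(n,kk,lidtop(P,kk,z,(.4585,.030),.045)[0])
            except Exception as e: print(n,kk,"none")
E
python3 - <<'E'
from h import *
home("blue",(.4888,-.325),"c",dict(pink=.066,charcoal=.044,cream=.022))
p=np.hstack([cv2.resize(cv2.imread("pics/c_scene.png")[170:270,70:190],None,fx=3,fy=3)])
cv2.imwrite("pics/c_c.png",p)
E
```

```text
top blue top z 0.0656 want 0.066 tilt [-1.66   1.983] circle [array([ 0.4729, -0.3159]), np.float64(0.0039)] pot was (0.4888, -0.325) zmax 0.0704
top pink [0.4592 0.0275 0.0242 0.0663]
top charcoal [0.4571 0.0302 0.0292 0.0444]
top cream [0.46   0.0316 0.0343 0.022 ]
scene blue top z 0.0654 want 0.066 tilt [-0.025 -0.013] circle [array([ 0.4886, -0.3249]), np.float64(0.0205)] pot was (0.4888, -0.325) zmax 0.0693
scene pink [0.4595 0.0299 0.0253 0.0656]
scene charcoal [0.4574 0.0329 0.0295 0.0433]
scene cream [0.4604 0.0338 0.0347 0.0214]
```

View pics/c_c.png

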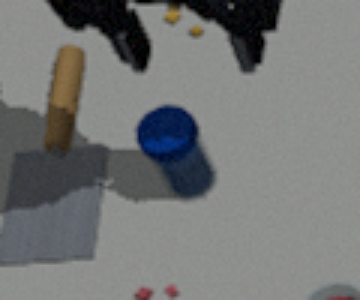

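>>> send_rows(deltas=[[[-0.1,-1,0],0],[[-0.1,-1,0],0],[[-0.1,-1,0],0],[[-0.1,-1,0],0],[[-0.1,-1,0],0],[[-0.1,-1,0],0],[[-0.1,-1,0],0],[[-0.1,-1,0.2],0]])

```text
time: 10.88
tcp_pos: [0.4695, -0.0864, 0.1492]
ee_rot: [-0.0, 1.0, -0.0, 0.0]
wrist_force: [1.0, -0.2, -0.7]
width: 0.06
grip_force: 0.0
```

>>> send_rows(deltas=[[[-0.1,-1,0.4],0],[[-0.1,-1,0.4],0],[[-0.1,-1,0.4],0],[[-0.1,-1,0],0],[[0,-0.6,0],0],[[0,0,0],0],[[0,0,0],0]], jaw=-0.6)

```text
time: 11.75
tcp_pos: [0.4599, 0.0267, 0.1193]
ee_rot: [0.0, 1.0, -0.001, 0.0]
wrist_force: [0.1, 0.4, 0.2]
width: 0.0684
grip_force: 0.0
```

>>> send_rows(deltas=[[[-0.03,-0.05,0.6],0],[[0,0,0.6],0],[[0,0,0.5],0],[[0,0,0.3],0],[[0,0,0.12],0],[[0,0,0],0]])

```text
time: 12.5
tcp_pos: [0.4591, 0.0288, 0.0663]
ee_rot: [0.0, 1.0, -0.0, -0.0]
wrist_force: [-0.6, 0.4, 0.0]
width: 0.0683
grip_force: 0.0
```

>>> send_rows(deltas=[[[0,0.02,0],0],[[0,0,0],0],[[0,0,0],0],[[0,0,0],0]], jaw=1)

```text
time: 13.0
tcp_pos: [0.4593, 0.0282, 0.0668]
ee_rot: [-0.0, 1.0, -0.0, 0.0]
wrist_force: [-1.7, 0.2, 5.5]
width: 0.0469
grip_force: 24.8
```

>>> send_rows(deltas=[[[0,0,-0.3],0],[[0,0,-0.7],0],[[0,0,-1],0],[[0,0,-0.6],0],[[0,0,0],0],[[0,0,0],0]])

```text
time: 13.75
tcp_pos: [0.4588, 0.0282, 0.1308]
ee_rot: [0.0, 1.0, -0.0, -0.0]
wrist_force: [0.1, -0.6, -0.7]
width: 0.0468
grip_force: 25.8
```

```bash
python3 - <<'E'
from h import *
look("pink",.024,dict(charcoal=.044,cream=.022),"d")
p=cv2.imread("pics/d_scene.png");cv2.imwrite("pics/d_c.png",cv2.resize(p[130:270,220:400],None,fx=3,fy=3))
E
```

```text
t 13.75 tcp [0.4588 0.0282 0.1308] w 0.04684495538063517 25.79367756843567
top charcoal [ 0.  0.  0. nan]
top cream [ 0.  0.  0. nan]
scene held 466 min [0.435  0.0041 0.116 ] max [0.4832 0.0514 0.1357] xmid z 0.1293 front x 98% 0.4814
scene charcoal [0.4565 0.0317 0.03   0.0436]
scene cream [0.461  0.0339 0.0342 0.0216]h.py:24: RuntimeWarning: Mean of empty slice.
  q=P[near&(abs(P[...,2]-z)<.004)];(x,y),r=cv2.minEnclosingCircle(q[:,:2].astype(np.float32));return np.round([x,y,r,q[:,2].mean()],4),q[:,:2].mean(0).round(4)
  ret = ret.dtype.type(ret / rcount)
  ret = um.true_divide(
```

View pics/d_c.png

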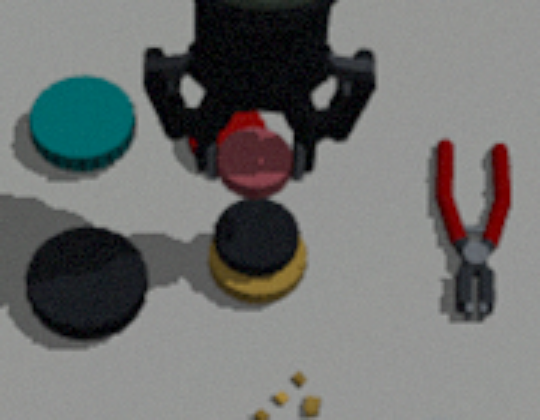

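>>> send_rows(deltas=[[[0.637,0.909,0],0],[[0.637,0.909,0],0],[[0.637,0.909,0],0],[[0.637,0.909,0],0],[[0.637,0.909,0],0],[[0.637,0.909,0],0],[[0.637,0.909,0],0],[[0.637,0.909,0],0]])

```text
time: 14.85
tcp_pos: [0.5865, -0.1542, 0.1304]
ee_rot: [-0.0, 1.0, -0.0, -0.001]
wrist_force: [0.3, 0.5, 0.4]
width: 0.0466
grip_force: 25.8
```

>>> send_rows(deltas=[[[0.637,0.909,0],0],[[0.637,0.909,0.3],0],[[0,0,0.5],0],[[0,0,0.2],0],[[0,0,0],0],[[0,0,0],0]])

```text
time: 15.6
tcp_pos: [0.6183, -0.1986, 0.1067]
ee_rot: [0.0, 1.0, -0.0, 0.0]
wrist_force: [0.3, -0.9, -1.2]
width: 0.0469
grip_force: 25.8
```

```bash
python3 - <<'E'
from h import *
look("pink",.024,{},"e")
E
```

```text
t 15.6 tcp [ 0.6183 -0.1986  0.1067] w 0.04690583145152864 25.81986576318741
top held 96 min [ 0.5935 -0.2032  0.0937] max [ 0.6101 -0.1734  0.1104] xmid z 0.1059 front x 98% 0.6096
scene held 497 min [ 0.5964 -0.2222  0.0915] max [ 0.6419 -0.1751  0.1163] xmid z 0.1055 front x 98% 0.6406
```

>>> send_rows(deltas=[[[0,0,0.4],0],[[0,0,0.4],0],[[0,0,0.3],0],[[0,0,0.18],0],[[0,0,0],0],[[0,0,0.04],0],[[0,0,0.04],0],[[0,0,0],0]])

```text
time: 16.7
tcp_pos: [0.6184, -0.1991, 0.0729]
ee_rot: [0.0, 1.0, -0.0, 0.0]
wrist_force: [-1.5, 0.8, 6.0]
width: 0.0467
grip_force: 26.4
```

Home height and contact both match the prediction, so I release.

>>> send_rows(deltas=[[[0,0,0],0],[[0,0,0],0],[[0,0,-0.3],0],[[0,0,-0.8],0],[[0,0,-1],0],[[0,0,-0.5],0],[[-0.6,-1,0],0],[[-0.7,-1,0],0]], jaw=-0.5)

```text
time: 17.7
tcp_pos: [0.5854, -0.1485, 0.1379]
ee_rot: [0.0, 1.0, -0.001, 0.0]
wrist_force: [0.3, 0.3, -0.6]
width: 0.064
grip_force: 0.0
```

```bash
python3 - <<'E'
from h import *
home("pink",(.618,-.1985),"f",dict(charcoal=.044,cream=.022))
E
```

```text
h.py:41: RuntimeWarning: Mean of empty slice.
  A=np.c_[t[:,:2]-t[:,:2].mean(0),np.ones(len(t))];f=np.linalg.lstsq(A,t[:,2],rcond=None)[0]
  ret = um.true_divide(
Traceback (most recent call last):
  File "h.py", line 42, in home
    print(n,k,"top z",f[2].round(4),"want",zt,"tilt",f[:2].round(3),"circle",[np.round(v,4) for v in cv2.minEnclosingCircle(t[:,:2].astype(np.float32))],"pot was",g,"zmax",q[:,2].max().round(4))
                                                                                                                                                                            ~~~~~~~~~~^^
ValueError: zero-size array to reduction operation maximum which has no identity
```

>>> send_rows(deltas=[[[-0.641,-0.895,0],0],[[-0.641,-0.895,0],0],[[-0.641,-0.895,0],0],[[-0.641,-0.895,0],0],[[-0.641,-0.895,0],0],[[-0.641,-0.895,0.3],0],[[-0.641,-0.895,0.5],0],[[-0.641,-0.895,0.5],0]], jaw=-0.8)

```text
time: 18.75
tcp_pos: [0.4574, 0.0307, 0.105]
ee_rot: [-0.0, 1.0, -0.0, 0.0]
wrist_force: [0.4, 1.2, -0.7]
width: 0.0768
grip_force: 0.0
```

>>> send_rows(deltas=[[[0,0,0.2],0],[[0,0,0],0],[[0,0,0],0]])

```text
time: 19.12
tcp_pos: [0.4582, 0.0295, 0.1002]
ee_rot: [0.0, 1.0, -0.001, 0.0]
wrist_force: [-1.2, -0.7, -0.6]
width: 0.0766
grip_force: 0.0
```

```bash
python3 - <<'E'
from h import *
home("pink",(.618,-.1985),"f",dict(charcoal=.044,cream=.022))
E
```

```text
top pink top z 0.0724 want 0.07200000000000001 tilt [ 0.006 -0.005] circle [array([ 0.6178, -0.1998]), np.float64(0.0246)] pot was (0.618, -0.1985) zmax 0.078
top charcoal [ 0.  0.  0. nan]
top cream [ 0.  0.  0. nan]
scene pink top z 0.0716 want 0.07200000000000001 tilt [-0.015 -0.019] circle [array([ 0.6173, -0.1982]), np.float64(0.0249)] pot was (0.618, -0.1985) zmax 0.0755
scene charcoal [0.4571 0.0312 0.0302 0.0438]
scene cream [0.4608 0.0333 0.0346 0.0215]h.py:24: RuntimeWarning: Mean of empty slice.
  q=P[near&(abs(P[...,2]-z)<.004)];(x,y),r=cv2.minEnclosingCircle(q[:,:2].astype(np.float32));return np.round([x,y,r,q[:,2].mean()],4),q[:,:2].mean(0).round(4)
  ret = ret.dtype.type(ret / rcount)
  ret = um.true_divide(
```

>>> send_rows(deltas=[[[-0.03,-0.03,0.6],0],[[0,0,0.6],0],[[0,0,0.5],0],[[0,0,0.4],0],[[0,0,0.2],0],[[0,0,0],0]])

```text
time: 19.98
tcp_pos: [0.4568, 0.0308, 0.0421]
ee_rot: [0.0, 1.0, -0.0, -0.0]
wrist_force: [0.6, -0.6, 0.5]
width: 0.0767
grip_force: 0.0
```

>>> send_rows(deltas=[[[0,0,0],0],[[0,0,0],0],[[0,0,0],0],[[0,0,0],0]], jaw=1)

```text
time: 20.48
tcp_pos: [0.4571, 0.0308, 0.0428]
ee_rot: [-0.0, 1.0, -0.0, 0.0]
wrist_force: [-0.8, 0.1, 7.6]
width: 0.0569
grip_force: 25.8
```

>>> send_rows(deltas=[[[0,0,-0.3],0],[[0,0,-0.7],0],[[0,0,-1],0],[[0,0,-1],0],[[0,0,-0.4],0],[[0,0,0],0],[[0,0,0],0]])

```text
time: 21.35
tcp_pos: [0.4565, 0.0307, 0.1266]
ee_rot: [0.0, 1.0, -0.0, -0.0]
wrist_force: [0.7, 0.7, 0.5]
width: 0.0569
grip_force: 26.8
```

```bash
python3 - 2>/dev/null <<'E'
from h import *
look("charcoal",.029,dict(cream=.022),"g")
p=cv2.imread("pics/g_scene.png");cv2.imwrite("pics/g_c.png",cv2.resize(p[130:270,220:400],None,fx=3,fy=3))
E
```

```text
t 21.35 tcp [0.4565 0.0307 0.1266] w 0.0569015451661018 26.84120625257492
top cream [ 0.  0.  0. nan]
scene held 716 min [ 0.4279 -0.0091  0.116 ] max [0.4858 0.0715 0.1364] xmid z 0.1272 front x 98% 0.484
scene cream [0.4596 0.0335 0.035  0.0216]
```

View pics/g_c.png

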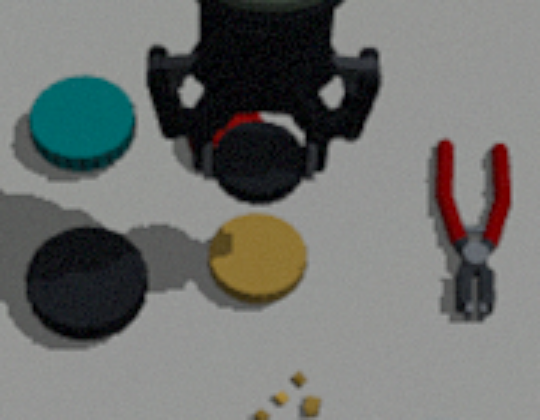

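>>> send_rows(deltas=[[[0.18,-0.934,0],0],[[0.18,-0.934,0],0],[[0.18,-0.934,0],0],[[0.18,-0.934,0],0],[[0.18,-0.934,0],0],[[0.18,-0.934,0],0],[[0.18,-0.934,0],0],[[0.18,-0.934,0],0]])

```text
time: 22.45
tcp_pos: [0.4929, 0.2184, 0.1267]
ee_rot: [0.0, 1.0, -0.0, -0.0]
wrist_force: [0.2, -0.1, -1.0]
width: 0.0569
grip_force: 26.9
```

>>> send_rows(deltas=[[[0.18,-0.934,0],0],[[0.18,-0.934,0],0],[[0.18,-0.934,0],0],[[0.18,-0.934,0],0],[[0,0,0.4],0],[[0,0,0.3],0],[[0,0,0],0],[[0,0,0],0]])

```text
time: 23.45
tcp_pos: [0.5112, 0.3105, 0.1099]
ee_rot: [0.0, 1.0, -0.001, 0.0]
wrist_force: [0.1, -0.5, -0.3]
width: 0.0566
grip_force: 26.9
```

```bash
python3 - 2>/dev/null <<'E'
from h import *
look("charcoal",.029,{},"i")
for n in("top","scene"):
    p,d=eyes.snapshot(n);c,m,e=pot(n,cloud(n,d),"charcoal",(.5104,.311));print(n,c,m,e)
E
```

```text
t 23.45 tcp [0.5112 0.3105 0.1099] w 0.05664562707696402 26.870279610157013
top held 134 min [0.485  0.2734 0.0966] max [0.5378 0.32   0.119 ] xmid z 0.1109 front x 98% 0.5377
scene held 711 min [0.4846 0.2686 0.0977] max [0.5411 0.3514 0.1197] xmid z 0.1108 front x 98% 0.5393
top [0.47115559 0.28011397] 24 0.0026838594773266056
scene [0.51034789 0.31251885] 74 0.0008873703823430972
```

Aligned. Descending from 0.110 to about 0.077.

>>> send_rows(deltas=[[[-0.01,-0.02,0.4],0],[[0,0,0.4],0],[[0,0,0.3],0],[[0,0,0.15],0],[[0,0,0],0],[[0,0,0.04],0],[[0,0,0.04],0],[[0,0,0],0]])

```text
time: 24.65
tcp_pos: [0.511, 0.3115, 0.0769]
ee_rot: [-0.0, 1.0, -0.0, 0.0]
wrist_force: [-0.1, 0.2, 3.3]
width: 0.0571
grip_force: 27.2
```

>>> send_rows(deltas=[[[0,0,0.02],0],[[0,0,0],0],[[0,0,-0.3],0],[[0,0,-0.8],0],[[0,0,-1],0],[[-0.1,0.5,-0.3],0],[[-0.18,1,0],0],[[-0.18,1,0],0]], jaw=-0.8)

```text
time: 25.65
tcp_pos: [0.4989, 0.2474, 0.1364]
ee_rot: [0.0, 1.0, -0.0, 0.0]
wrist_force: [-0.1, -0.4, -0.1]
width: 0.0768
grip_force: 0.0
```

>>> send_rows(deltas=[[[-0.18,1,0],0],[[-0.18,1,0],0],[[-0.18,1,0],0],[[-0.18,1,0],0],[[-0.18,1,0],0],[[-0.18,1,0],0],[[-0.18,1,0.3],0],[[-0.18,1,0.6],0]], jaw=-1)

```text
time: 26.65
tcp_pos: [0.4628, 0.0475, 0.1139]
ee_rot: [0.0, 1.0, -0.001, 0.001]
wrist_force: [0.1, -1.1, 0.1]
width: 0.0853
grip_force: 0.0
```

```bash
python3 - 2>/dev/null <<'E'
from h import *
home("charcoal",(.5104,.3115),"j",dict(cream=.022))
E
```

```text
top charcoal top z 0.0781 want 0.078 tilt [ 0.005 -0.   ] circle [array([0.5108, 0.3096]), np.float64(0.0294)] pot was (0.5104, 0.3115) zmax 0.0838
top cream [ 0.  0.  0. nan]
scene charcoal top z 0.0774 want 0.078 tilt [-0.009  0.006] circle [array([0.5114, 0.3119]), np.float64(0.03)] pot was (0.5104, 0.3115) zmax 0.0815
scene cream [0.4602 0.0335 0.0351 0.0216]
```

>>> send_rows(deltas=[[[-0.1,0.6,0.6],0],[[0,0,0.6],0],[[0,0,0.6],0],[[0,0,0.3],0],[[0,0,0],0],[[0,0,0],0]])

```text
time: 27.5
tcp_pos: [0.4608, 0.0342, 0.0613]
ee_rot: [-0.0, 1.0, -0.0, 0.0]
wrist_force: [0.5, 0.1, -0.0]
width: 0.0856
grip_force: 0.0
```

>>> send_rows(deltas=[[[-0.02,0.08,0.5],0],[[0,0,0.5],0],[[0,0,0.4],0],[[0,0,0.25],0],[[0,0,0.07],0],[[0,0,0],0]])

```text
time: 28.25
tcp_pos: [0.4602, 0.0321, 0.0181]
ee_rot: [-0.0, 1.0, -0.0, 0.0]
wrist_force: [0.2, 0.6, -0.1]
width: 0.0854
grip_force: 0.0
```

>>> send_rows(deltas=[[[0,0,0],0],[[0,0,0],0],[[0,0,0],0],[[0,0,0],0]], jaw=1)

```text
time: 28.75
tcp_pos: [0.4603, 0.0321, 0.0185]
ee_rot: [-0.0, 1.0, -0.0, 0.0]
wrist_force: [-1.2, 1.0, 6.8]
width: 0.0673
grip_force: 26.1
```

>>> send_rows(deltas=[[[0,0,-0.3],0],[[0,0,-0.7],0],[[0,0,-1],0],[[0,0,-1],0],[[0,0,-1],0],[[0,0,-0.4],0],[[0,0,0],0],[[0,0,0],0]])

```text
time: 29.75
tcp_pos: [0.4598, 0.0319, 0.1274]
ee_rot: [0.0, 1.0, -0.0, -0.001]
wrist_force: [-0.7, 0.5, -0.6]
width: 0.067
grip_force: 28.5
```

```bash
python3 - 2>/dev/null <<'E'
from h import *
look("cream",.034,{},"k")
p=cv2.imread("pics/k_scene.png");cv2.imwrite("pics/k_c.png",cv2.resize(p[110:250,220:400],None,fx=3,fy=3))
E
```

```text
t 29.75 tcp [0.4598 0.0319 0.1274] w 0.06699841785580904 28.484201431274414
scene held 878 min [ 0.426  -0.0127  0.1189] max [0.493  0.0659 0.136 ] xmid z 0.1302 front x 98% 0.4917
```

View pics/k_c.png

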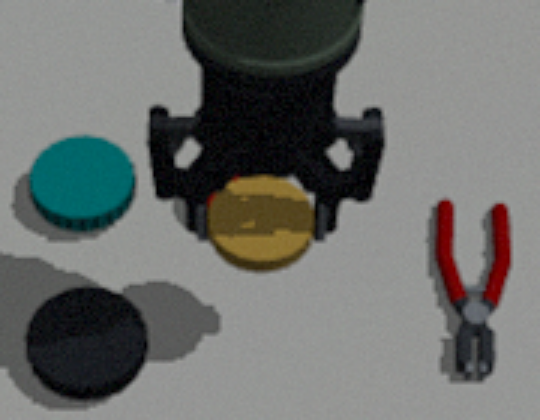

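>>> send_rows(deltas=[[[0.914,-0.535,0],0],[[0.914,-0.535,0],0],[[0.914,-0.535,0],0],[[0.914,-0.535,0],0],[[0.914,-0.535,0],0],[[0.914,-0.535,0],0],[[0.914,-0.535,0],0],[[0.914,-0.535,0],0]])

```text
time: 30.85
tcp_pos: [0.6433, 0.1393, 0.127]
ee_rot: [0.0, 1.0, -0.0, -0.001]
wrist_force: [-0.3, -0.0, -1.6]
width: 0.0668
grip_force: 28.5
```

>>> send_rows(deltas=[[[0,0,0.3],0],[[0,0,0.2],0],[[0,0,0],0],[[0,0,0],0]])

```text
time: 31.35
tcp_pos: [0.6428, 0.1386, 0.1157]
ee_rot: [0.0, 1.0, -0.0, -0.0]
wrist_force: [-0.7, 0.0, -0.3]
width: 0.0668
grip_force: 28.5
```

```bash
python3 - 2>/dev/null <<'E'
from h import *
look("cream",.034,{},"l")
E
```

```text
t 31.35 tcp [0.6428 0.1386 0.1157] w 0.06676538744007954 28.4967041015625
scene held 936 min [0.6242 0.1042 0.1054] max [0.6763 0.1721 0.1233] xmid z 0.1188 front x 98% 0.6753
```

Aligned. Descending from 0.1157 to about 0.0805.

>>> send_rows(deltas=[[[0,-0.02,0.4],0],[[0,0,0.4],0],[[0,0,0.3],0],[[0,0,0.25],0],[[0,0,0],0],[[0,0,0.04],0],[[0,0,0.04],0],[[0,0,0],0]])

```text
time: 32.45
tcp_pos: [0.6432, 0.1394, 0.0806]
ee_rot: [-0.0, 1.0, -0.0, 0.0]
wrist_force: [-4.6, -0.8, 10.4]
width: 0.0671
grip_force: 29.5
```

>>> send_rows(deltas=[[[0,0,0],0],[[0,0,0],0],[[0,0,0],0],[[0,0,-0.3],0],[[0,0,-0.8],0],[[0,0,-1],0],[[0,0,-0.6],0],[[-1,0.5,0],0]], jaw=-1)

```text
time: 33.45
tcp_pos: [0.6191, 0.1277, 0.1491]
ee_rot: [-0.001, 1.0, -0.0, 0.002]
wrist_force: [-0.5, -0.8, -0.9]
width: 0.0852
grip_force: 0.0
```

>>> send_rows(deltas=[[[-1,0.5,0],0],[[-1,0.5,0],0],[[-1,0.5,-0.5],0],[[-1,0.5,-0.5],0],[[-1,0.5,-0.5],0],[[0,0,0],0],[[0,0,0],0],[[0,0,0],0]])

```text
time: 34.45
tcp_pos: [0.4933, 0.0649, 0.1846]
ee_rot: [-0.0, 1.0, -0.0, -0.0]
wrist_force: [-0.9, 0.6, -1.7]
width: 0.0856
grip_force: 0.0
```

```bash
python3 - 2>/dev/null <<'E'
from h import *
for k,g in dict(cream=(.6425,.139),charcoal=(.5104,.3115),pink=(.618,-.1985),blue=(.4888,-.325)).items(): home(k,g,"m_"+k,{})
E
```

```text
top cream top z 0.0843 want 0.084 tilt [-0.002  0.001] circle [array([0.6423, 0.1379]), np.float64(0.0347)] pot was (0.6425, 0.139) zmax 0.09
scene cream top z 0.0836 want 0.084 tilt [-0.014 -0.   ] circle [array([0.6423, 0.1395]), np.float64(0.0353)] pot was (0.6425, 0.139) zmax 0.0879
top charcoal top z 0.0781 want 0.078 tilt [0.005 0.011] circle [array([0.5106, 0.3095]), np.float64(0.0296)] pot was (0.5104, 0.3115) zmax 0.084
scene charcoal top z 0.0774 want 0.078 tilt [-0.008  0.008] circle [array([0.5117, 0.3111]), np.float64(0.0302)] pot was (0.5104, 0.3115) zmax 0.0822
top pink top z 0.0725 want 0.07200000000000001 tilt [-0.    -0.001] circle [array([ 0.6174, -0.1999]), np.float64(0.0244)] pot was (0.618, -0.1985) zmax 0.0786
scene pink top z 0.0717 want 0.07200000000000001 tilt [-0.019 -0.012] circle [array([ 0.6174, -0.1986]), np.float64(0.025)] pot was (0.618, -0.1985) zmax 0.0755
top blue top z 0.0664 want 0.066 tilt [ 0.001 -0.012] circle [array([ 0.4892, -0.3256]), np.float64(0.0198)] pot was (0.4888, -0.325) zmax 0.0734
scene blue top z 0.0654 want 0.066 tilt [-0.033 -0.022] circle [array([ 0.4893, -0.3233]), np.float64(0.0207)] pot was (0.4888, -0.325) zmax 0.0702
```

View pics/m_blue_scene.png

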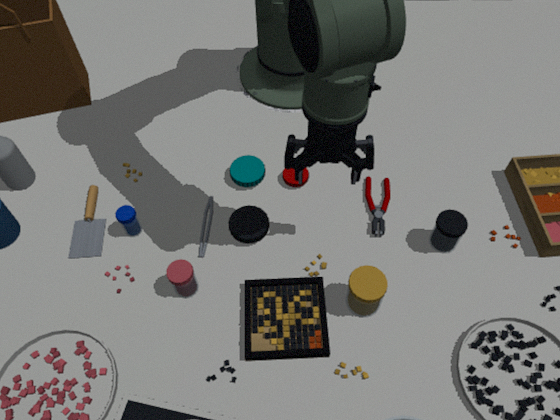

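The picture shows all four pots closed: blue (126,220), pink (181,277), charcoal (450,228) and cream (367,285). The mosaic and nippers are where they were.

```bash
python3 -c "
from h import *
print(robot.finish_job())"
```

```text
the job is handed in; nothing more can be done
None
```

All four lids are home on the pots of their own colour and let go, with the pots upright in place and the mosaic and nippers untouched by the camera's account; the job was handed in at about 35 s, and no verdict came back.

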